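# Hold the test box flap on its balance point

### The arm

A 6-joint arm with a two-finger parallel gripper is mounted at the origin on a cart in front of the work surface, level with it; the furniture and walls round the work are solid. World frame = base frame: x ahead of the robot, y to its left, z up, the work surface at z = 0. Lengths are in m, angles in rad, forces in N, time in s.
With the tool pointing down it reaches from about 0.35 to 0.875 m from the base axis. Payload 15.5 kg.
Tool frame: the origin (TCP) lies at the very end of the fingers, on their centre line; the grasp point (between the pads) lies 19 mm behind it; z points along the fingers, y is the direction in which the jaws open and shut (so a half turn about z gives the same grasp; the last joint's range is limited). The gripper opens to 85 mm and grips with 20 to 120 N. Pads are 22 mm wide; open, the fingers measure 114 mm over their backs; the gripper's body (76 mm by 85 mm) begins 54 mm behind the grasp point. The pads swing forward as they close: fully open they stand 13 mm farther back than shut.
Start: joints at [-1.407, 0.494, 1.345, -0, 1.302, -0.096], TCP at [0.16, -0.604, 0.231] pointing down, gripper open.
Joint ranges: [-2.91, 2.91], [-0.82, 2.16], [0.22, 2.67], [-1.22, 4.37], [0.12, 2.79], [-3.08, 3.08]. Speed limits (rad/s): [1.89, 1.89, 2.57, 3.01, 3.01, 3.01].

### API

Orientations are given as a unit quaternion [x, y, z, w].
In Python, from station import bot gives the robot as it stands. The module is installed in compiled form; this text tells all that it offers.
- The arm moves only by the shell command python3 -m crank 'ROWS' [OPENING] [FORCE]. ROWS is a JSON object of lists of equal length, an entry for each row: "delta_pos": the shift along the tool's x, y, z in m, a list of three; "turn": the turn about the tool's z in degrees. A call has 1 to 10 rows; each row is the pose to reach, as a shift and turn from the pose measured when the call began, along the tool's axes at that moment; what a row does not reach only later rows make up. A row lasts 1/8 s, in which the tool goes at most 62.5 mm and 10.7 degrees, less where a joint would pass 70% of its speed; a pose out of reach is approached as far as the arm can. A call with a gripper value outside its range is refused whole. OPENING is the opening, from -1 (shut) to 1 (fully open), set as the call begins (- or left out, the last holds). The fingers move at their own pace and stop on an object; FORCE is the grip in N (left out, the last holds). Time passes only in rows, so rows that repeat a pose let the fingers close. It gives the time, the measured TCP pose, the force and the opening at its end, in the units of the state.
- bot.sense(): the state, without advancing time (a new reading comes with each control period).
- bot.camera(name): name is "side" or "top"; returns (picture, depth): 400x640x3 uint8, red, green, blue; 400x640 float32, m along the optical axis (not along the pixel's ray), 0 where there is no reading.
- bot.camera_params(name): a dict with "fx", "fy", "cx", "cy" (pixels), "eye" and "attitude" of the camera in the world. Camera axes: x right, y down, z forward; pixel columns grow to the right and rows downward; lengths in m; the calibration is good to about 2 mm. A picture is of the moment at which its call begins. camera_params takes no time and is no camera call.
- bot.hand_in(): hands the job in, once; it reports no verdict.
Trained networks look in the newest picture that a camera, given by its name, has taken for a name from the list of things; names that differ only in an ending like _2 or _b are one class to them, and where a whole thing is asked for, a point or a joint stands for the part that bears it (a point fixed in the world has none). Each returns a list of dicts, best first, with "score" (0 to 1); they miss things now and then, are a little off and sometimes report something else, mostly with a low value. They report only what shows in the picture. A call takes as long as a camera call. They do not tell look-alikes from the thing itself.
- bot.find_in(camera, thing): "box" ([centre column, centre row, width, height] in pixels, round what is visible of it).
- bot.spot_point(camera, thing): "at" ([column, row] in pixels: a listed point, or the origin of a listed thing).
The state is a dict: "clock": time; "joints": joint angles; "qd": joint speeds; "joint_efforts": joint torques, N m; "tcp_pos": TCP position; "tcp_rot": TCP orientation; "wrist_force": force on the tool from outside, world axes, zero at the start; "torque": the same for the moment, N m; "finger_gap": finger opening in m.
Only numpy, scipy, OpenCV 4.12 (cv2) and the standard library are available. Lean on these libraries where they do the work, as an engineer would, in place of code of your own. Each camera call takes 0.05 s, during which the arm holds its last target.

### The job

The hinge of the small optical test box needs adjusting. Lift the chip case off the closed flap and lay it flat, right way up, on the bench without dropping it; then take the flap by its cylindrical steel grip, swing it up slowly to its balance point, where the grip stands straight above the hinge and the flap would fall neither way, and finish while still holding it there, motionless, by the grip: do not let go. Do not let the flap drop or swing over to the back, and leave the pipettes, the small bottle and the tape roll where they are.

Things in the scene. Friction and masses are not known exactly. Their poses are not given: they have to be found in the camera images.
- test_box: Grey open-topped metal box fixed to the bench: foot plate 128 (x) x 124 (y) mm, walls 116 x 112 mm, 70 mm high; a lens barrel sticks out of its back to 89 mm behind the centre; two hinge cheeks at its back edge, 83 mm high. Origin: centre of the underside, on the bench. z up; -x points to the front (where the flap's grip is), +y to the box's left.
- flap: The whole hinged flap with its grip, one moving part. Origin: the centre of its hinge line; x away from the grip, y along the hinge line, z up when closed.
- hinge (a point): Centre of the flap's hinge line, which runs along the box's y, 64 mm behind the box's centre (its +x), 75 mm above the bench. The flap is an aluminium plate 7 mm thick, 100 mm wide, reaching to 123 mm from the hinge, its top face 78.5 mm above the bench when closed; with its grip it weighs about 0.2 kg.
- flap_angle (a joint): Flap angle, rad. 0: closed, level on the box, grip to the box's front (-x); grows as the grip rises and goes over to the back; 1.571: upright, grip straight above the hinge; stop at 2.5, fallen to the back. Nearly frictionless, no spring. The flap is symmetrical about its mid-plane: it balances at 1.571 and falls to either side from there when not held.
- grip (a point): Steel cylinder, diameter 20 mm, 24 mm long, at the flap's free edge, axis parallel to the hinge line; pinch it on its flat ends (closing along the box's y, 24 mm): it can pivot between the fingers. Origin: its centre, 156 mm from the hinge line, 75 mm above the bench when closed. x to the hinge, y along the cylinder. A neck 12 mm wide joins it to the plate's edge 33 mm away.
- chip_case: Dark flat plastic case, 44 (x) x 62 (y) x 14 (z) mm, about 30 g, loose, at first lying on the closed flap. Origin: centre of its underside. There is free bench for it close beside the box and in front of it; a fixed glass bottle, 99 mm across, 0.33 m tall, stands in a tray at x 0.55, y -0.04, and a tall analyser (front about x 0.5) beyond it, between the arm's start and the work: keep clear of both.
- case_centre (a point): Centre of the chip case, 7 mm above its underside. Grasp across its 44 mm (its x). Same axes as the case.
- pipette_100: Bystander: white pipette 247 x 32 x 33 mm lying on the bench, to the right of the work. Leave alone.
- pipette_1000: Bystander: a second such pipette, nearer the robot. Leave alone.
- small_bottle: Bystander: small white bottle with screw cap, 47 mm diameter, 98 mm tall, standing behind the box. Origin: centre of its underside. Leave alone.
- tape_roll: Bystander: roll of tape lying flat, 104 mm diameter, 25 mm high, behind the box to the left. Leave alone.
Things that resemble listed ones, but are neither listed nor needed, are in the scene too. There is more than one size of the chip_case; the one meant has the size given above.

How it is judged:
On the way, in this order (a step that is already met when the one before it is completed fails the run):
1. the chip case lies flat on the bench, let go, and the flap is still closed (height (world z) of case_centre below 0.016 m and angle between case_centre's own z axis and vertical below 0.15 rad and contact force between the fingers and chip_case below 0.05 N and linear speed of chip_case below 0.03 m/s and value of joint flap_angle below 0.1 rad), for 0.3 s.
2. the flap is being swung up, held by its grip (value of joint flap_angle above 0.5 rad and contact force between the fingers and flap above 1 N), for 0.1 s.
At the end, for the whole second after the job is handed in: The flap stands at its balance point (within 0.11 rad, about 6 degrees, of upright), motionless (under 0.05 rad/s), its grip held by the fingers with more than 1 N (the grasp point within 40 mm of its centre), and the chip case lies flat and right way up on the bench, not touched by the fingers (value of joint flap_angle between 1.461 and 1.681 rad and velocity of joint flap_angle between -0.05 and 0.05 rad/s and contact force between the fingers and flap above 1 N and distance between the grasp point and grip below 0.04 m and height (world z) of case_centre below 0.016 m and angle between case_centre's own z axis and vertical below 0.15 rad and contact force between the fingers and chip_case below 0.05 N); the arm keeps its last pose, push and grip.
It fails at once if the flap is raised with the chip case still on it (value of joint flap_angle above 0.2 rad and height (world z) of case_centre above 0.04 m).
It fails at once if the chip case is dropped or thrown (linear speed of chip_case above 1 m/s).
It fails at once if the flap drops or is flung (faster than 3 rad/s) (velocity of joint flap_angle above 3 rad/s or velocity of joint flap_angle below -3 rad/s).
It fails at once if the flap swings over to the back (more than 0.35 rad past upright) (value of joint flap_angle above 1.92 rad).
It fails at once if a pipette, the small bottle or the tape roll is moved by more than 2 cm (distance of any of pipette_100, pipette_1000, small_bottle, tape_roll from where it was at the start of the episode above 0.02 m).
It also fails if it takes over 64 s, if anything falls off the work surface, if the arm or the gripper's body presses on something with over 40 N, if the wrist force passes 120 N, or if a joint passes its speed limit or range.

## Working session

There is one attempt and no reset: what is moved stays moved. The work goes in short steps, Python scripts to look and compute and a shell command to move; the robot and the scene stay as the last step left them, time stands still between calls to the robot, and variables do not carry over. Pictures are saved under pics/ and viewed, and the job is handed in when it is done.

```bash
mkdir -p pics
cat > h.py <<'E'
import numpy as np, cv2, json
from station import bot
from scipy.spatial.transform import Rotation as R
def cam(n):
    p=bot.camera_params(n); return p
def w(n,u,v,d):
    p=cam(n); c=np.array([(u-p['cx'])/p['fx']*d,(v-p['cy'])/p['fy']*d,d])
    a=np.array(p['attitude']); M=R.from_quat(a).as_matrix() if a.size==4 else a.reshape(3,3)
    return M@c+np.array(p['eye'])
def cloud(n,d):
    v,u=np.mgrid[:400,:640]; p=cam(n)
    c=np.stack([(u-p['cx'])/p['fx']*d,(v-p['cy'])/p['fy']*d,d],-1)
    a=np.array(p['attitude']); M=R.from_quat(a).as_matrix() if a.size==4 else a.reshape(3,3)
    return c@M.T+np.array(p['eye'])
E
python3 - <<'E'
from h import *
print(bot.sense())
for n in('side','top'):
    im,d=bot.camera(n); np.savez(n+'0.npz',im=im,d=d)
    cv2.imwrite(f'pics/{n}0.png',im[:,:,::-1]); print(cam(n))
    for t in('chip_case','grip','test_box','case_centre','hinge'):
        try:
            if t in('chip_case','test_box'):
                for r in bot.find_in(n,t): print(n,t,'box',r)
            for r in bot.spot_point(n,t):
                u,v=r['at'];dd=d[int(round(v)),int(round(u))];print(n,t,np.round(r['at'],1),round(r['score'],2),np.round(w(n,u,v,dd),3))
        except Exception as e: print(n,t,e)
E
```

```text
{'clock': 0.0, 'joints': array([-1.40749675e+00,  4.94183113e-01,  1.34616816e+00, -8.47973455e-06,
        1.30249665e+00, -9.55128759e-02]), 'qd': array([-0.00212084,  0.00011666,  0.00067226,  0.00025179,  0.00027427,
        0.00018653]), 'joint_efforts': array([ 3.13865035e-03, -8.82136846e+01, -3.83859301e+01,  2.60260222e-04,
        1.00809010e-02, -4.14316764e-05]), 'tcp_pos': array([ 0.15988866, -0.60381006,  0.23068776]), 'tcp_rot': array([ 9.91638352e-01,  1.29046446e-01, -2.53536238e-05, -6.27133689e-04]), 'wrist_force': array([ 0.82866783, -0.05522887,  0.17998453]), 'torque': array([-0.0541038 , -0.0117203 ,  0.04769617]), 'finger_gap': 0.08532807079493694}
{'fx': 505.0807294494925, 'fy': 505.0807294494925, 'cx': 326.1253815091288, 'cy': 186.98433721011708, 'eye': array([ 0.66665104, -1.30641195,  0.97998159]), 'attitude': array([ 0.91780214,  0.06804172, -0.02029434, -0.39063756])}
side chip_case box {'box': [326.4, 245.1, 37.9, 25.6], 'score': 0.74}
side chip_case box {'box': [302.9, 179.2, 27.1, 20.3], 'score': 0.55}
side chip_case box {'box': [256.4, 207.2, 14.3, 1
[... 1140 characters left out ...]
score': 0.28}
top chip_case [360.  198.3] 0.76 [ 0.567 -0.509  0.019]
top chip_case [301.6 231.8] 0.67 [ 0.477 -0.362  0.094]
top chip_case [323.3 278.5] 0.65 [ 0.364 -0.413  0.01 ]
top chip_case [397.6 235. ] 0.24 [ 0.472 -0.602  0.025]
top test_box box {'box': [295.9, 228.6, 49.8, 78.9], 'score': 0.66}
top test_box [296.8 229.8] 0.97 [ 0.482 -0.35   0.092]
top case_centre [296. 150.] 0.66 [ 0.681 -0.347  0.074]
top case_centre [301.5 228.1] 0.64 [ 0.486 -0.362  0.094]
top case_centre [320.1 280.5] 0.64 [ 0.359 -0.405  0.011]
top case_centre [362.5 198.3] 0.61 [ 0.568 -0.516  0.017]
top case_centre [296.2 196.9] 0.34 [ 0.563 -0.348  0.081]
top hinge [295.9 199.9] 0.96 [ 0.556 -0.347  0.076]
```

View pics/side0.png

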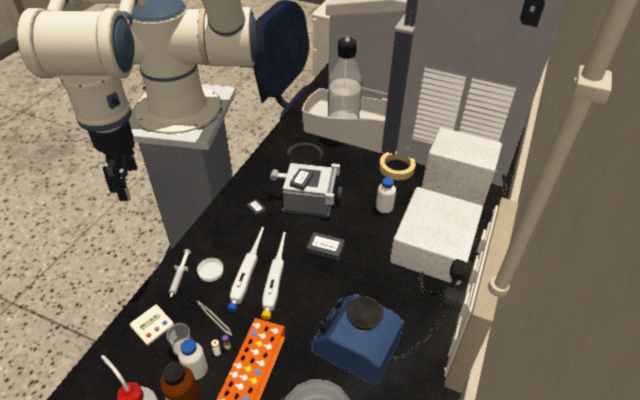

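View pics/top0.png

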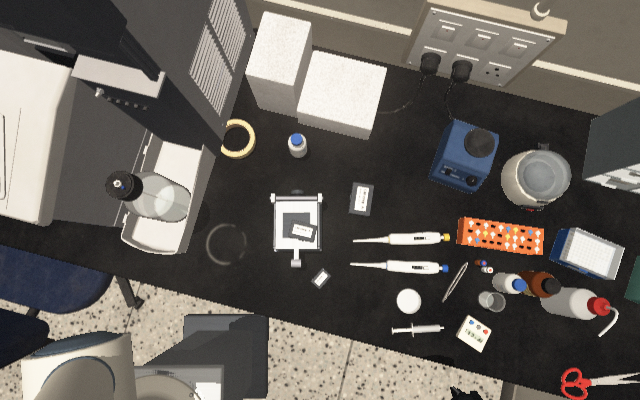

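Run:
```python
from h import *
a=np.load('top0.npz');im=a['im'][150:310,220:420];b=np.load('side0.npz')['im'][140:280,220:380]
cv2.imwrite('pics/crop0.png',np.hstack([cv2.resize(im,None,fx=2,fy=2)[:280+40], cv2.resize(b,(366,320))])[:,:,::-1])
P=cloud('top',a['d']);z=P[...,2]
# case top
def rect(m,name):
    n,l,s,c=cv2.connectedComponentsWithStats(m.astype(np.uint8))
    for i in range(1,n):
        if s[i,4]>60:
            q=P[l==i];r=cv2.minAreaRect((q[:,:2]*1000).astype(np.float32));print(name,c[i].round(0),s[i,4],np.round(r[0],1),np.round(r[1],1),round(r[2],1),q[:,2].mean().round(4))
roi=(P[...,0]>.3)&(P[...,0]<.62)&(P[...,1]<-.25)&(P[...,1]>-.65)
rect(roi&(z>.088)&(z<.1),'case')
rect(roi&(z>.070)&(z<.088),'flap')
rect(roi&(z>.006)&(z<.05),'low')
np.set_printoptions(linewidth=200)
print((z[215:285:2,275:330:2]*1000).astype(int))
```

```text
case [302. 231.] 448 [ 478.9 -362.8] [60.3 42.4] 75.7 0.0921
flap [295. 222.] 2014 [ 482.3 -347.2] [126.1 174.2] 89.8 0.0784
low [361. 199.] 698 [ 566.  -511.2] [58.4 83. ] 81.1 0.018
low [394. 239.] 453 [ 463.6 -569.4] [159.5  27.9] 89.9 0.0215
low [393. 266.] 502 [ 397.  -565.9] [169.8  27.8] 85.6 0.0217
low [321. 279.] 211 [ 364.1 -407.1] [31.2 45. ] 47.9 0.0102
low [407. 297.] 311 [ 319.4 -622.9] [54.1 37.1] 89.6 0.015
[[  68   82   78   78   76   80   79   78   81   80   78   80   82   79   78   78   80   78   76   79   74   67   69    8    0    2    0   -2]
 [  66   77   78   75   77   77   79   81   77   77   80   77   78   79   78   78   79   78   77   79   78   67   68    4   -2   -3    0   -1]
 [  68   77   80   79   79   78   78   80   75   78   76   78   78   79   80   79   80   81   80   79   81   68   69    5    1    0    0    0]
 [  67   76   76   74   77   78   76   78   75   90   93   91   80   82   78   76   78   77   78   81   79   69   69    3   -1    0   -1    0]
 [  72   80   78   79   77   76   78   79   92   91   90   95   91   91   90   91   78   78   77   79
[... 3632 characters left out ...]
1    1   -1    2    0    0    2    2   -3    1    0   -1   -2    1    2   -3   -3   -1    3   10   11    8   11   10    9   10]
 [  -1   -2    0    0   -1    0    0   -1    0   -2    0   -2   -2    1    0    1    0    0    0   -3    5   11   12   10   10   11   12   12]
 [   0    3   -3    0    1   -1   -2   -2    1    0   -1    0    0    0    0   -2   -1   -3    1    9   11   11    9   11   12   11    8   -2]
 [   0    0    0    0   -2    1   -1    2   -1    0    0    0   -1    0    0    0    0   -2   11    7   12   13    9   11    9    7    1   -1]
 [   2   -3   -2   -1    0   -1   -1   -1    0    0   -1   -1   -1   -2    0 1001   -2    0   -1    7    8   12   12   11    9    8    2    0]]
```

The pictures show three flat cases. In the top view:
- (302,231) lies on the flap, measuring 60x42 mm with its top at 92 mm. This matches the wanted size and place.
- (361,199) lies on the bench, 83x58 mm, too large.
- (321,279) lies on the bench, 45x31 mm, too small.

I'll check the choice in the crop and refine the box pose.

View pics/crop0.png

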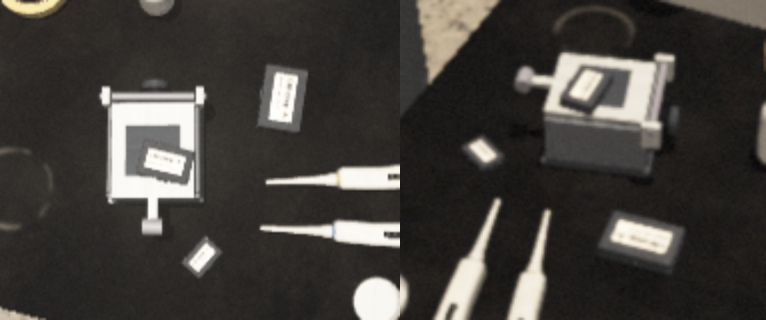

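Run:
```python
from h import *
for n in('top','side'):
    a=np.load(n+'0.npz');P=cloud(n,a['d']);x,y,z=P[...,0],P[...,1],P[...,2]
    g=(x>.385)&(x<.425)&(abs(y+.35)<.03)&(z>.06)&(z<.1)
    print(n,'grip',P[g].min(0).round(4),P[g].max(0).round(4),P[g].mean(0).round(4),g.sum())
    f=(abs(z-.0785)<.006)&(x>.43)&(x<.60)&(y>-.42)&(y<-.28)
    for x0 in np.arange(.44,.60,.02):
        q=P[f&(abs(x-x0)<.01)]
        if len(q)>5: print(round(x0,2),q[:,1].min().round(4),q[:,1].max().round(4))
    for y0 in(-.39,-.37,-.33,-.31):
        q=P[f&(abs(y-y0)<.008)]; print('y',y0,q[:,0].min().round(4),q[:,0].max().round(4))
    c=(z>.087)&(z<.1)&(x>.42)&(x<.53)&(abs(y+.36)<.06); q=P[c]
    print('case',q.mean(0).round(4),cv2.minAreaRect((q[:,:2]*1000).astype(np.float32)))
a=np.load('top0.npz');P=cloud('top',a['d'])
for u,v in((225,243),(225,225),(240,288),(260,290),(260,260),(150,255),(260,250)): print(u,v,P[v,u].round(3))
```

```text
top grip [ 0.3952 -0.3594  0.0653] [ 0.4234 -0.3361  0.0874] [ 0.4074 -0.3475  0.0812] 112
0.44 -0.3956 -0.2976
0.46 -0.4028 -0.2974
0.48 -0.3957 -0.2997
0.5 -0.3958 -0.2994
0.52 -0.3958 -0.2992
0.54 -0.408 -0.2899
0.56 -0.4105 -0.2844
y -0.39 0.4396 0.5655
y -0.37 0.4397 0.5654
y -0.33 0.4376 0.5655
y -0.31 0.4376 0.5629
case [ 0.4795 -0.363   0.0921] ((479.07330322265625, -363.0232849121094), (60.389827728271484, 42.72813415527344), 76.56314849853516)
side grip [ 0.3969 -0.362   0.0609] [ 0.4248 -0.3315  0.0863] [ 0.4094 -0.35    0.0777] 88
0.44 -0.4055 -0.2964
0.46 -0.3996 -0.2948
0.48 -0.3985 -0.2963
0.5 -0.3997 -0.2975
0.52 -0.3989 -0.2965
0.54 -0.4064 -0.2996
0.56 -0.415 -0.2821
0.58 -0.4102 -0.2853
y -0.39 0.4396 0.5664
y -0.37 0.4397 0.567
y -0.33 0.4386 0.567
y -0.31 0.4411 0.5671
case [ 0.4818 -0.3641  0.0906] ((480.4026184082031, -363.275634765625), (63.74722671508789, 43.800777435302734), 74.90077209472656)
225 243 [ 0.455 -0.16  -0.001]
225 225 [ 0.501 -0.158  0.   ]
240 288 [ 0.341 -0.202  0.   ]
260 290 [ 0.336 -0.252 -0.001]
260 260 [ 0.411 -0.251 -0.001]
150 255 [0.425 0.032 0.   ]
260 250 [ 0.436 -0.25  -0.001]
```

The chosen case is the one on the flap: dark with a white label, 62x44 mm, centre (0.480, -0.363), yaw -14°. The box is axis-aligned with the hinge at x≈0.5615, y≈-0.348 and the grip at x≈0.4055. The ring on the left is only a flat mark. Next I hover over the case.

```bash
python3 -m crank '{"delta_pos":[[0.03,-0.012,0.0],[0.08,-0.033,0.01],[0.13,-0.053,0.02],[0.18,-0.073,0.03],[0.23,-0.094,0.04],[0.28,-0.114,0.05],[0.33,-0.135,0.06],[0.36,-0.147,0.07],[0.371,-0.151,0.07],[0.371,-0.151,0.07]],"turn":[-5,-12,-20,-28,-36,-44,-52,-58,-61,-61]}' 0.45 30
```

```text
clock: 2.05
tcp_pos: [0.4801, -0.3634, 0.1615]
tcp_rot: [0.789, 0.615, -0.0, 0.0]
wrist_force: [-0.6, -1.2, -0.1]
finger_gap: 0.0617
```

```bash
cat >> h.py <<'E'
def go(target,yawx=None):
    "tool-axis delta and tool-z turn from here to world tcp target with tool x at yawx deg"
    s=bot.sense();M=R.from_quat(s['tcp_rot']).as_matrix();yx=np.degrees(np.arctan2(M[1,0],M[0,0]))
    print('clk',round(s['clock'],2),'tcp',s['tcp_pos'].round(4),'yawx',yx.round(2),'zax',M[:,2].round(3),'gap',round(s['finger_gap'],4),'F',s['wrist_force'].round(1),'T',s['torque'].round(2))
    print('delta',(M.T@(np.array(target)-s['tcp_pos'])).round(4), 'turn',None if yawx is None else round(-((yawx-yx+180)%360-180),2))
    return s
E
python3 - <<'E'
from h import *
go([.480,-.363,.080],75.5)
im,d=bot.camera('side');cv2.imwrite('pics/s1.png',cv2.resize(im[100:300,200:440],None,fx=3,fy=3)[:,:,::-1])
E
```

```text
clk 2.05 tcp [ 0.4801 -0.3634  0.1615] yawx 75.83 zax [ 0. -0. -1.] gap 0.0617 F [-0.6 -1.2 -0.1] T [-0.03  0.   -0.02]
delta [ 0.0004 -0.0002  0.0815] turn 0.33
```

View pics/s1.png

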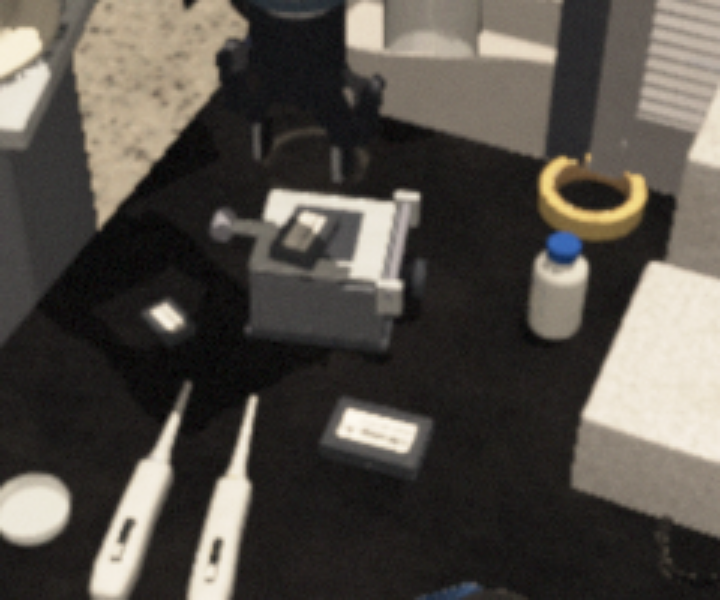

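The crop shows the open fingers straddling the case at (300,235), still well above it. I descend now and close after that.

```bash
python3 -m crank '{"delta_pos":[[0,0,0.02],[0,0,0.045],[0,0,0.065],[0,0,0.075],[0,0,0.08],[0,0,0.081],[0,0,0.081]],"turn":[0,0,0,0,0,0,0]}'
python3 - <<'E'
from h import *
go([.480,-.363,.080],75.5)
im,d=bot.camera('side');cv2.imwrite('pics/s2.png',cv2.resize(im[130:230,240:380],None,fx=5,fy=5)[:,:,::-1])
E
```

```text
clock: 2.98
tcp_pos: [0.4798, -0.3642, 0.0812]
tcp_rot: [0.79, 0.614, -0.0, 0.001]
wrist_force: [-0.8, -0.4, 0.6]
finger_gap: 0.0621
clk 2.98 tcp [ 0.4798 -0.3642  0.0812] yawx 75.72 zax [ 0.001 -0.001 -1.   ] gap 0.0621 F [-0.8 -0.4  0.6] T [ 0.01 -0.05  0.01]
delta [ 0.0012 -0.0001  0.0012] turn 0.22
```

View pics/s2.png

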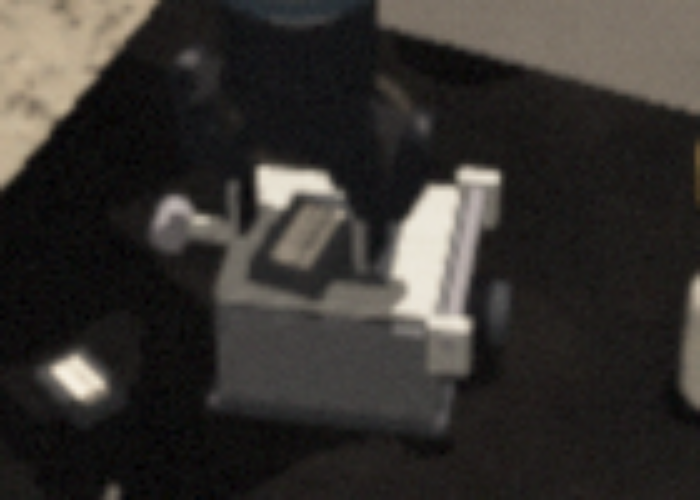

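The fingers straddle the case, with tips at about (235,235) and (362,265) of the crop. I close on it.

```bash
python3 -m crank '{"delta_pos":[[0,0,0.0],[0,0,0],[0,0,0],[0,0,0],[0,0,0],[0,0,0]],"turn":[0,0,0,0,0,0]}' -0.3 30; python3 -m crank '{"delta_pos":[[0,0,-0.002],[0,0,-0.006],[0,0,-0.012],[0,0,-0.02],[0,0,-0.03],[0,0,-0.03]],"turn":[0,0,0,0,0,0]}'
python3 - <<'E'
from h import *
go([.41,-.24,.080],75.5)
im,d=bot.camera('side');cv2.imwrite('pics/s3.png',cv2.resize(im[130:230,240:380],None,fx=5,fy=5)[:,:,::-1])
P=cloud('side',d)
E
```

```text
clock: 3.78
tcp_pos: [0.48, -0.3643, 0.0818]
tcp_rot: [0.789, 0.614, 0.0, 0.001]
wrist_force: [-1.6, 0.3, 6.0]
finger_gap: 0.0411
clock: 4.53
tcp_pos: [0.4804, -0.3647, 0.1129]
tcp_rot: [0.789, 0.614, 0.0, 0.002]
wrist_force: [-0.6, 1.0, -0.3]
finger_gap: 0.0412
clk 4.53 tcp [ 0.4804 -0.3647  0.1129] yawx 75.73 zax [ 0.003 -0.003 -1.   ] gap 0.0412 F [-0.6  1.  -0.3] T [ 0.03 -0.01 -0.06]
delta [ 0.1036 -0.0991  0.0324] turn 0.23
```

View pics/s3.png

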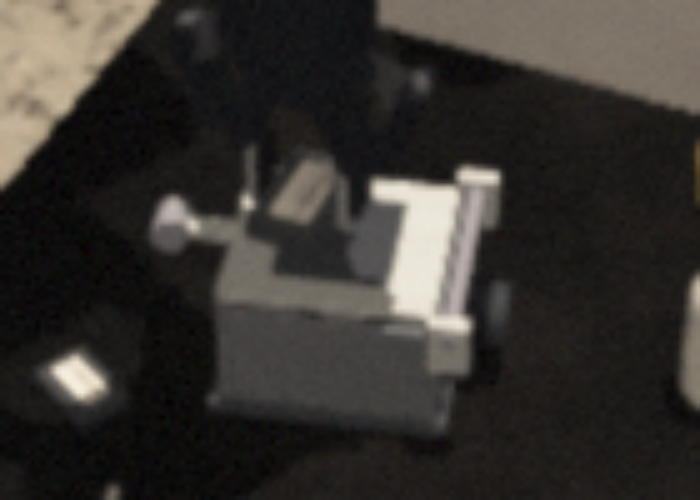

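The case is held level, clear of the flap, which stays closed. I carry it over to the left-front bench at (0.41, -0.235).

```bash
python3 -m crank '{"delta_pos":[[0.0,0,-0.015],[0.01,-0.01,-0.03],[0.025,-0.025,-0.03],[0.045,-0.045,-0.03],[0.065,-0.063,-0.03],[0.085,-0.08,-0.03],[0.1,-0.092,-0.03],[0.107,-0.098,-0.03],[0.107,-0.098,-0.03]],"turn":[0,0,0,0,0,0,0,0,0]}'; python3 -m crank '{"delta_pos":[[0,0,0.02],[0,0,0.045],[0,0,0.07],[0,0,0.09],[0,0,0.105],[0,0,0.113],[0,0,0.117],[0,0,0.117]],"turn":[0,0,0,0,0,0,0,0]}'
python3 - <<'E'
from h import *
go([.41,-.235,.004],75.5)
im,d=bot.camera('side');cv2.imwrite('pics/s4.png',cv2.resize(im[110:210,220:360],None,fx=5,fy=5)[:,:,::-1])
E
```

```text
clock: 5.7
tcp_pos: [0.4116, -0.2364, 0.1422]
tcp_rot: [0.789, 0.614, 0.0, 0.002]
wrist_force: [0.4, 0.0, 0.2]
finger_gap: 0.0411
clock: 6.7
tcp_pos: [0.412, -0.2369, 0.0253]
tcp_rot: [0.789, 0.614, 0.0, 0.002]
wrist_force: [0.2, 0.1, 0.3]
finger_gap: 0.0409
clk 6.7 tcp [ 0.412  -0.2369  0.0253] yawx 75.76 zax [ 0.003 -0.003 -1.   ] gap 0.0409 F [0.2 0.1 0.3] T [-0.05 -0.01 -0.06]
delta [ 0.0014 -0.0025  0.0213] turn 0.26
```

View pics/s4.png

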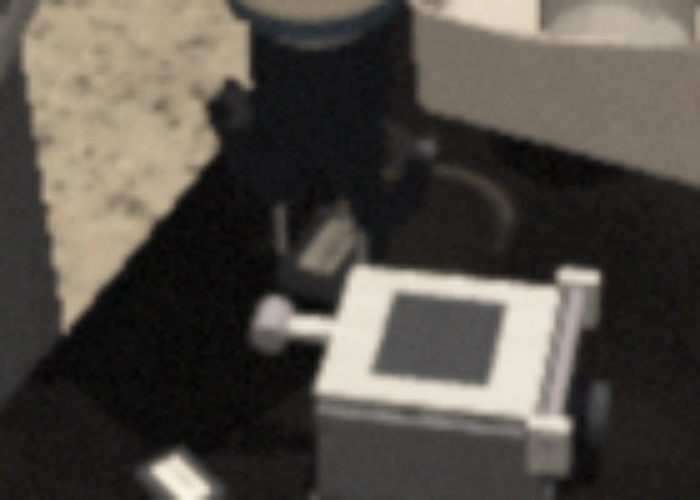

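```bash
python3 -m crank '{"delta_pos":[[0,0,0.008],[0,0,0.013],[0,0,0.016],[0,0,0.018],[0,0,0.0195],[0,0,0.0205],[0,0,0.0205]],"turn":[0,0,0,0,0,0,0]}'
```

```text
clock: 7.62
tcp_pos: [0.4121, -0.237, 0.005]
tcp_rot: [0.789, 0.614, 0.0, 0.002]
wrist_force: [0.2, -0.2, -0.6]
finger_gap: 0.0409
```

```bash
python3 -m crank '{"delta_pos":[[0,0,0.001],[0,0,0.0018],[0,0,0.0025],[0,0,0.0025]],"turn":[0,0,0,0]}'
```

```text
clock: 8.12
tcp_pos: [0.4122, -0.237, 0.0033]
tcp_rot: [0.789, 0.614, 0.0, 0.002]
wrist_force: [-2.7, 1.7, 25.7]
finger_gap: 0.0408
```

Contact with the bench at TCP z 3.3 mm, as predicted. I ease off and open.

```bash
python3 -m crank '{"delta_pos":[[0,0,-0.0003],[0,0,-0.0003]],"turn":[0,0]}'; python3 -m crank '{"delta_pos":[[0,0,0],[0,0,0],[0,0,-0.001],[0,0,-0.003],[0,0,-0.01],[0,0,-0.03],[0,0,-0.06],[0,0,-0.1],[0,0,-0.13],[0,0,-0.13]],"turn":[0,0,0,0,0,0,0,0,0,0]}' 0.3
python3 - <<'E'
from h import *
go([.4055,-.348,.14],0);go([.4055,-.348,.14],180)
im,d=bot.camera('side');cv2.imwrite('pics/s5.png',cv2.resize(im[110:230,220:380],None,fx=5,fy=5)[:,:,::-1])
P=cloud('side',d);z=P[...,2]
m=(z>.008)&(z<.03)&(abs(P[...,0]-.41)<.05)&(abs(P[...,1]+.237)<.05)
q=P[m];print(len(q),q.mean(0).round(4),np.percentile(q[:,2],[10,50,90]).round(4))
E
```

```text
clock: 8.38
tcp_pos: [0.4122, -0.237, 0.0036]
tcp_rot: [0.789, 0.614, 0.0, 0.002]
wrist_force: [0.1, -0.4, 0.3]
finger_gap: 0.0414
clock: 9.62
tcp_pos: [0.4127, -0.2372, 0.1359]
tcp_rot: [0.789, 0.614, 0.001, 0.005]
wrist_force: [0.1, -0.4, -0.3]
finger_gap: 0.0558
clk 9.62 tcp [ 0.4127 -0.2372  0.1359] yawx 75.76 zax [ 0.007 -0.006 -1.   ] gap 0.0558 F [ 0.1 -0.4 -0.3] T [ 0.02  0.   -0.01]
delta [-0.1091  0.0203 -0.0035] turn 75.76
clk 9.62 tcp [ 0.4127 -0.2372  0.1359] yawx 75.76 zax [ 0.007 -0.006 -1.   ] gap 0.0558 F [ 0.1 -0.4 -0.3] T [ 0.02  0.   -0.01]
delta [-0.1091  0.0203 -0.0035] turn -104.24
164 [ 0.4116 -0.2353  0.0123] [0.0096 0.012  0.0148]
```

View pics/s5.png

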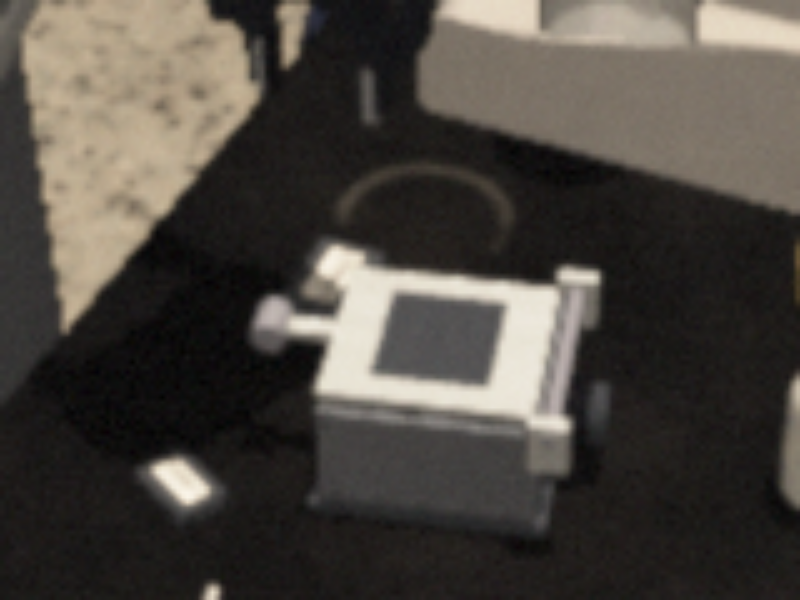

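The case lies flat on the bench at crop (340,260), top at about 13 mm, released, and the flap is closed. Next I go above the grip with the jaws along y.

```bash
python3 -m crank '{"delta_pos":[[-0.005,0,-0.003],[-0.02,0.003,-0.005],[-0.035,0.006,-0.005],[-0.05,0.01,-0.005],[-0.068,0.013,-0.005],[-0.085,0.016,-0.005],[-0.1,0.019,-0.005],[-0.109,0.02,-0.005],[-0.109,0.02,-0.005],[-0.109,0.02,-0.005]],"turn":[5,15,25,35,45,55,65,72,75.8,75.8]}'
python3 - <<'E'
from h import *
for n in ('top','side'):
    im,d=bot.camera(n)
    for t in ('case_centre','chip_case','grip'):
      for r in bot.spot_point(n,t):
        u,v=r['at'];print(n,t,round(r['score'],2),w(n,u,v,d[int(v+.5),int(u+.5)]).round(3))
go([.4055,-.348,.056],0)
cv2.imwrite('pics/s6.png',cv2.resize(im[110:230,220:380],None,fx=5,fy=5)[:,:,::-1])
E
```

```text
clock: 10.92
tcp_pos: [0.4042, -0.347, 0.139]
tcp_rot: [1.0, -0.0, 0.002, 0.002]
wrist_force: [-0.6, 0.1, -0.0]
finger_gap: 0.0555
top case_centre 0.72 [ 0.565 -0.513  0.015]
top chip_case 0.64 [ 0.56  -0.509  0.017]
side case_centre 0.69 [ 0.566 -0.513  0.017]
side case_centre 0.59 [ 0.37  -0.406  0.009]
side case_centre 0.51 [ 0.405 -0.238  0.014]
side chip_case 0.98 [ 0.571 -0.531  0.018]
side chip_case 0.69 [ 0.421 -0.239  0.016]
side chip_case 0.54 [ 0.368 -0.419  0.012]
side chip_case 0.2 [ 0.407 -0.361  0.083]
side grip 0.78 [ 0.407 -0.356  0.083]
clk 11.32 tcp [ 0.4047 -0.3473  0.14  ] yawx -0.01 zax [ 0.005 -0.005 -1.   ] gap 0.0557 F [-0.2  0.6  0.4] T [0.03 0.04 0.02]
delta [0.0004 0.0003 0.084 ] turn -0.01
```

View pics/s6.png

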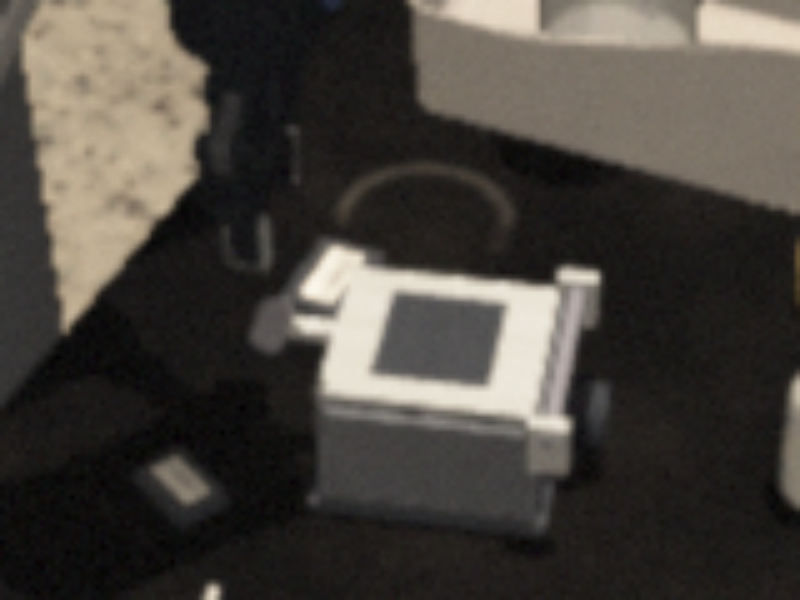

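```bash
python3 -m crank '{"delta_pos":[[0.001,0,0.015],[0.001,0,0.035],[0.001,0,0.055],[0.001,0,0.07],[0.001,0,0.079],[0.001,0,0.082],[0.001,0,0.083],[0.001,0,0.083]],"turn":[0,0,0,0,0,0,0,0]}'
python3 - <<'E'
from h import *
im,d=bot.camera('side')
go([.4055,-.348,.056],0)
cv2.imwrite('pics/s7.png',cv2.resize(im[130:230,220:340],None,fx=6,fy=6)[:,:,::-1])
E
```

```text
clock: 12.32
tcp_pos: [0.4063, -0.3479, 0.0574]
tcp_rot: [1.0, -0.0, 0.003, 0.003]
wrist_force: [0.1, 0.3, -0.0]
finger_gap: 0.0555
clk 12.38 tcp [ 0.4063 -0.3479  0.0575] yawx -0.01 zax [ 0.006 -0.005 -1.   ] gap 0.0553 F [-0.1  0.2 -0.4] T [ 0.1   0.04 -0.01]
delta [-0.0008  0.0001  0.0015] turn -0.01
```

View pics/s7.png

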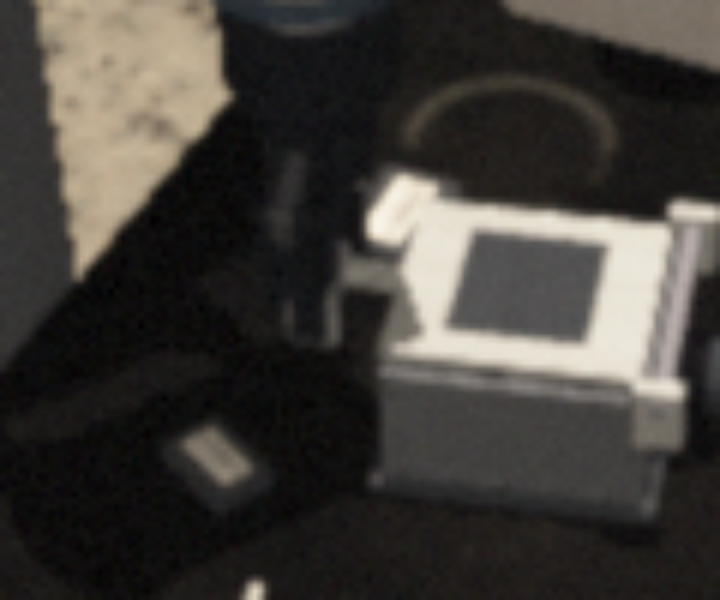

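The near finger hides the grip at about (310,310), which is as expected. I close.

```bash
python3 -m crank '{"delta_pos":[[0,0,0],[0,0,0],[0,0,0],[0,0,0],[0,0,0],[0,0,0],[0,0,0],[0,0,0]],"turn":[0,0,0,0,0,0,0,0]}' -1 40
python3 - <<'E'
from h import *
go([.4055,-.348,.056],0)
# arc: grip = hinge + r(-cos,sin)
for th in np.arange(0,1.6,.1): print(round(th,1),(.156*(1-np.cos(th))).round(4),-(.156*np.sin(th)).round(4))
E
```

```text
clock: 13.38
tcp_pos: [0.4064, -0.3477, 0.0578]
tcp_rot: [1.0, -0.0, 0.003, 0.003]
wrist_force: [-0.2, 3.4, 7.7]
finger_gap: 0.0233
clk 13.38 tcp [ 0.4064 -0.3477  0.0578] yawx -0.01 zax [ 0.006 -0.005 -1.   ] gap 0.0233 F [-0.2  3.4  7.7] T [ 0.61 -0.01 -0.14]
delta [-0.0009  0.0003  0.0018] turn -0.01
0.0 0.0 -0.0
0.1 0.0008 -0.0156
0.2 0.0031 -0.031
0.3 0.007 -0.0461
0.4 0.0123 -0.0607
0.5 0.0191 -0.0748
0.6 0.0272 -0.0881
0.7 0.0367 -0.1005
0.8 0.0473 -0.1119
0.9 0.059 -0.1222
1.0 0.0717 -0.1313
1.1 0.0852 -0.139
1.2 0.0995 -0.1454
1.3 0.1143 -0.1503
1.4 0.1295 -0.1537
1.5 0.145 -0.1556
```

Held at a 23 mm gap. I swing up along the 156 mm arc at about 0.4 rad/s and check the force as I go.

```bash
python3 -m crank '{"delta_pos":[[0.0,0,-0.004],[0.0005,0,-0.010],[0.001,0,-0.0175],[0.002,0,-0.025],[0.0035,0,-0.0325],[0.0052,0,-0.040],[0.006,0,-0.0435],[0.006,0,-0.0435]],"turn":[0,0,0,0,0,0,0,0]}'
python3 - <<'E'
from h import *
im,d=bot.camera('side')
go([.5615,-.348,.212],0)
cv2.imwrite('pics/s8.png',cv2.resize(im[110:230,220:380],None,fx=5,fy=5)[:,:,::-1])
E
```

```text
clock: 14.38
tcp_pos: [0.4126, -0.3477, 0.102]
tcp_rot: [1.0, -0.0, 0.003, 0.003]
wrist_force: [5.7, -1.3, -5.2]
finger_gap: 0.0229
clk 14.43 tcp [ 0.4126 -0.3477  0.1019] yawx -0.01 zax [ 0.007 -0.006 -1.   ] gap 0.0231 F [ 6.1 -0.4 -6. ] T [-0.08 -0.57 -0.04]
delta [ 0.1497  0.001  -0.1091] turn -0.01
```

View pics/s8.png

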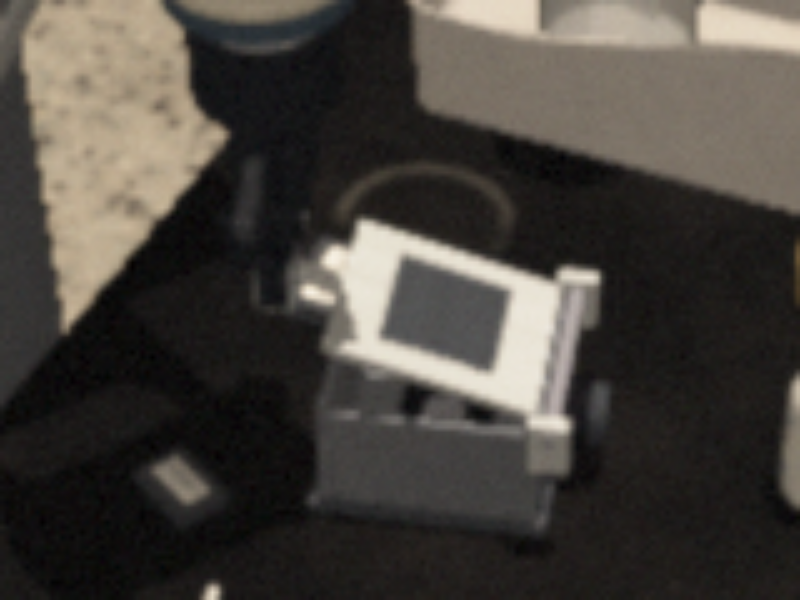

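The flap is rising: th≈0.30, with a grip radius of 0.156, matching the hinge estimate. Continuing.

```bash
python3 -m crank '{"delta_pos":[[0.0025,0,-0.0074],[0.0053,0,-0.0146],[0.0085,0,-0.0218],[0.0121,0,-0.0287],[0.016,0,-0.0354],[0.0203,0,-0.042],[0.0248,0,-0.0483],[0.0297,0,-0.0544],[0.0349,0,-0.0602],[0.0403,0,-0.0658]],"turn":[0,0,0,0,0,0,0,0,0,0]}'
python3 - <<'E'
from h import *
s=go([.5615,-.348,.212],0); t=s['tcp_pos']; g=[t[0]-.5615,t[2]+.019-.075]
th=np.arctan2(g[1],-g[0]);print(th,np.hypot(*g))
for a in np.arange(th,1.6,.05): print(round(a,2),(.156*(np.cos(th)-np.cos(a))).round(4),(.156*(np.sin(a)-np.sin(th))).round(4))
E
```

```text
clock: 15.68
tcp_pos: [0.4526, -0.3477, 0.1684]
tcp_rot: [1.0, -0.0, 0.003, 0.003]
wrist_force: [2.3, -7.5, -6.4]
finger_gap: 0.0234
clk 15.68 tcp [ 0.4526 -0.3477  0.1684] yawx -0.01 zax [ 0.007 -0.007 -1.   ] gap 0.0234 F [ 2.3 -7.5 -6.4] T [-1.06  0.   -0.02]
delta [ 0.1092  0.0006 -0.0429] turn -0.01
0.8012707559961791 0.15650070477152156
0.8 0.0 0.0
0.85 0.0057 0.0053
0.9 0.0117 0.0103
0.95 0.018 0.015
1.0 0.0244 0.0193
1.05 0.0311 0.0234
1.1 0.038 0.0271
1.15 0.045 0.0304
1.2 0.0522 0.0334
1.25 0.0595 0.0361
1.3 0.067 0.0383
1.35 0.0746 0.0402
1.4 0.0822 0.0417
1.45 0.0899 0.0428
1.5 0.0977 0.0436
1.55 0.1055 0.0439
```

```bash
python3 -m crank '{"delta_pos":[[0.0057,0,-0.0053],[0.0117,0,-0.0103],[0.018,0,-0.015],[0.0244,0,-0.0193],[0.0311,0,-0.0234],[0.038,0,-0.0271],[0.045,0,-0.0304],[0.0522,0,-0.0334],[0.0595,0,-0.0361],[0.067,0,-0.0383]],"turn":[0,0,0,0,0,0,0,0,0,0]}'
python3 - <<'E'
from h import *
im,d=bot.camera('side')
cv2.imwrite('pics/s9.png',cv2.resize(im[90:230,220:380],None,fx=4,fy=4)[:,:,::-1])
s=go([.5615,-.348,.212],0); t=s['tcp_pos']; g=[t[0]-.5615,t[2]+.019-.075]
th=np.arctan2(g[1],-g[0]);print(th,np.hypot(*g))
for a in np.append(np.arange(th,1.57,.04),1.571): print(round(a,2),(.156*(np.cos(th)-np.cos(a))).round(4),(.156*(np.sin(a)-np.sin(th))).round(4))
E
```

```text
clock: 16.92
tcp_pos: [0.5191, -0.3478, 0.2075]
tcp_rot: [1.0, -0.0, 0.003, 0.004]
wrist_force: [-2.2, -7.7, -3.5]
finger_gap: 0.0231
clk 16.98 tcp [ 0.52   -0.3478  0.2078] yawx -0.01 zax [ 0.006 -0.007 -1.   ] gap 0.0233 F [-1.9 -6.2 -1.6] T [-0.97  0.68 -0.02]
delta [ 0.0415  0.0002 -0.004 ] turn -0.01
1.303959545341356 0.15734746999774424
1.3 0.0 0.0
1.34 0.0061 0.0015
1.38 0.0122 0.0028
1.42 0.0183 0.0038
1.46 0.0245 0.0046
1.5 0.0307 0.0052
1.54 0.0369 0.0055
1.57 0.0412 0.0055
```

View pics/s9.png

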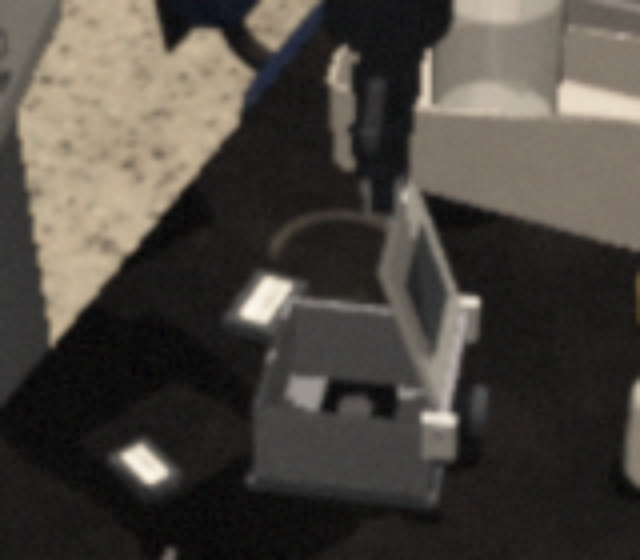

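The flap is near upright and held; the case stays on the bench at (265,300) of the crop. I finish the arc with a slow ending.

```bash
python3 -m crank '{"delta_pos":[[0.006,0,-0.0013],[0.012,0,-0.0025],[0.018,0,-0.0034],[0.0245,0,-0.004],[0.03,0,-0.0044],[0.035,0,-0.0045],[0.039,0,-0.0045],[0.0415,0,-0.0045],[0.0415,0,-0.0045],[0.0415,0,-0.0045]],"turn":[0,0,0,0,0,0,0,0,0,0]}'
python3 - <<'E'
from h import *
im,d=bot.camera('side')
cv2.imwrite('pics/s10.png',cv2.resize(im[90:230,220:380],None,fx=4,fy=4)[:,:,::-1])
s=go([.5615,-.348,.212],0); t=s['tcp_pos']; g=[t[0]-.5615,t[2]+.019-.075]
print(np.arctan2(g[1],-g[0]),np.hypot(*g), np.abs(s['qd']).max())
P=cloud('side',d)
q=P[(P[...,2]>.10)&(P[...,2]<.185)&(abs(P[...,0]-.56)<.03)&(P[...,1]>-.405)&(P[...,1]<-.29)]
print(len(q))
# front face: fit x = a + b z
k=np.ones(len(q),bool)
for _ in range(8):
    A=np.polyfit(q[k,2],q[k,0],1); r=q[:,0]-np.polyval(A,q[:,2]); k=abs(r-np.median(r[k]))<.004
print(A,k.sum(),'angle',np.pi/2+np.arctan(A[0]), 'x at z.075',np.polyval(A,.075),'at .19',np.polyval(A,.19))
n='top';im,d=bot.camera(n);P=cloud(n,d);m=(P[...,2]>.14)&(P[...,2]<.2)&(abs(P[...,0]-.56)<.03)&(P[...,1]>-.41)&(P[...,1]<-.29);q=P[m]
print(len(q),np.median(q[:,0]) if len(q) else 0,np.median(q[:,2]) if len(q) else 0)
E
```

```text
clock: 18.23
tcp_pos: [0.5617, -0.348, 0.2133]
tcp_rot: [1.0, -0.0, 0.004, 0.004]
wrist_force: [-2.7, -3.8, 6.5]
finger_gap: 0.023
clk 18.27 tcp [ 0.5617 -0.348   0.2133] yawx -0.01 zax [ 0.007 -0.008 -1.   ] gap 0.0233 F [-3.1 -3.1  7.3] T [-0.49  0.69  0.04]
delta [-0.0002 -0.      0.0013] turn -0.01
1.571941043592705 0.15728158310371543 0.0018655951875030065
217
[-0.04805891  0.56910846] 185 angle 1.5227743630595891 x at z.075 0.5655040411411871 at .19 0.5599772662098523
0 0 0
```

View pics/s10.png

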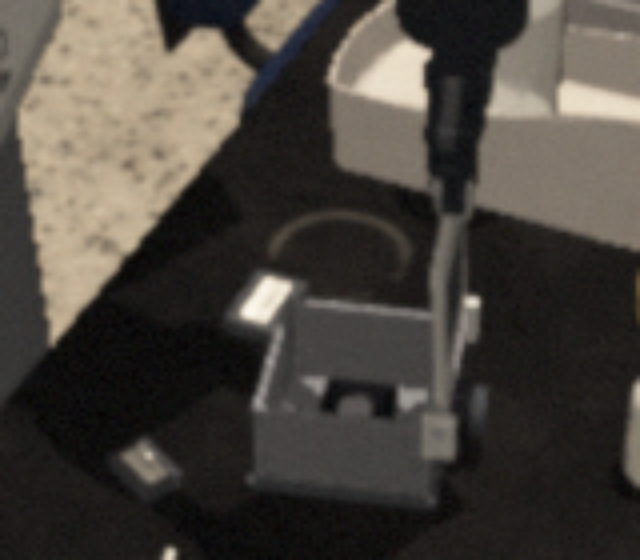

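Looks upright in the picture, but the point fit (mixed faces) reads 1.52. I'll check by projecting the flap's end-face outline for several angles.

Run:
```python
from h import *
im,d=bot.camera('side');p=cam('side');M=R.from_quat(p['attitude']).as_matrix()
outs=[]
for th in(1.47,1.52,1.571,1.62):
    big=cv2.resize(im[130:210,305:355],None,fx=7,fy=7,interpolation=cv2.INTER_CUBIC)[:,:,::-1].copy()
    e=np.array([-np.cos(th),0,np.sin(th)]);n=np.array([np.sin(th),0,np.cos(th)])
    H=np.array([.5615,-.348-.05,.075]);c=[H+e*a+n*b for a,b in((.012,-.0035),(.123,-.0035),(.123,.0035),(.012,.0035))]
    c+= [H+np.array([0,.1,0])+e*.123+n*.0035]
    q=(np.array(c)-p['eye'])@M;uv=np.stack([q[:,0]/q[:,2]*p['fx']+p['cx'],q[:,1]/q[:,2]*p['fy']+p['cy']],1)
    uv=((uv-[305,130]+.5)*7).astype(np.int32)
    cv2.polylines(big,[uv[:4]],True,(0,0,255),1);cv2.line(big,uv[2].tolist(),uv[4].tolist(),(0,255,0),1);outs.append(big[:,100:300])
cv2.imwrite('pics/ov.png',np.hstack(outs))
P=cloud('side',d)
for z0 in np.arange(.1,.19,.015):
    q=P[(abs(P[...,2]-z0)<.0075)&(abs(P[...,0]-.56)<.03)&(P[...,1]>-.405)&(P[...,1]<-.392)]
    if len(q): print(round(z0,3),len(q),q[:,0].min().round(4),q[:,0].max().round(4),q[:,0].mean().round(4))
```

```text
0.1 11 0.5585 0.5639 0.561
0.115 14 0.5584 0.564 0.561
0.13 11 0.558 0.5634 0.5606
0.145 16 0.5548 0.5624 0.5594
0.16 12 0.5545 0.5602 0.5573
0.175 15 0.5545 0.56 0.5572
```

View pics/ov.png

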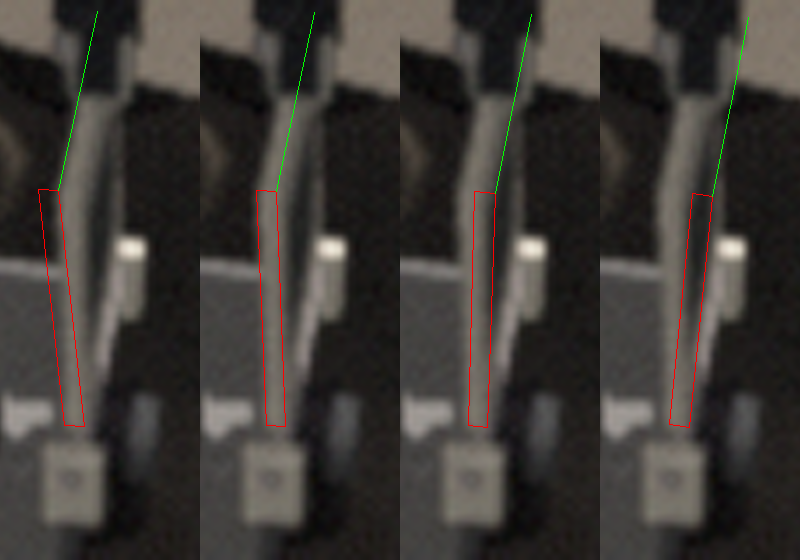

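The overlay and the depth agree at about 1.52: the pinch sits a few mm off the grip centre. I shift +x by 6.5 mm and up by 1 mm to relieve the push.

```bash
python3 -m crank '{"delta_pos":[[0.0015,0,-0.0005],[0.003,0,-0.001],[0.0045,0,-0.001],[0.006,0,-0.001],[0.0068,0,-0.001],[0.0068,0,-0.001],[0.0068,0,-0.001],[0.0068,0,-0.001]],"turn":[0,0,0,0,0,0,0,0]}'
python3 - <<'E'
from h import *
im,d=bot.camera('side');p=cam('side');M=R.from_quat(p['attitude']).as_matrix()
outs=[]
for th in(1.47,1.52,1.571,1.62):
    big=cv2.resize(im[130:210,305:355],None,fx=7,fy=7,interpolation=cv2.INTER_CUBIC)[:,:,::-1].copy()
    e=np.array([-np.cos(th),0,np.sin(th)]);n=np.array([np.sin(th),0,np.cos(th)])
    H=np.array([.5615,-.348-.05,.075]);c=[H+e*a+n*b for a,b in((.012,-.0035),(.123,-.0035),(.123,.0035),(.012,.0035))]
    c+= [H+np.array([0,.1,0])+e*.123+n*.0035]
    q=(np.array(c)-p['eye'])@M;uv=np.stack([q[:,0]/q[:,2]*p['fx']+p['cx'],q[:,1]/q[:,2]*p['fy']+p['cy']],1)
    uv=((uv-[305,130]+.5)*7).astype(np.int32)
    cv2.polylines(big,[uv[:4]],True,(0,0,255),1);cv2.line(big,uv[2].tolist(),uv[4].tolist(),(0,255,0),1);outs.append(big[:,100:300])
cv2.imwrite('pics/ov2.png',np.hstack(outs))
Q=[]
for k in range(4):
  if k: im,d=bot.camera('side')
  P=cloud('side',d);Q.append(P[(P[...,2]>.095)&(P[...,2]<.19)&(abs(P[...,0]-.56)<.03)&(P[...,1]>-.405)&(P[...,1]<-.392)])
q=np.vstack(Q);b=[(z0,q[abs(q[:,2]-z0)<.0075,0].mean()) for z0 in np.arange(.105,.19,.015)];print(np.round(b,4),np.polyfit(*np.array(b).T,1)[0]+np.pi/2)
s=go([.5615,-.348,.212],0);print(np.abs(s['qd']).max())
m=(abs(P[...,0]-.41)<.05)&(abs(P[...,1]+.237)<.05)&(P[...,2]>.008);print('case',P[m].mean(0).round(3),P[m][:,2].max().round(3))
E
```

```text
clock: 19.38
tcp_pos: [0.5678, -0.348, 0.2134]
tcp_rot: [1.0, -0.0, 0.002, 0.004]
wrist_force: [-1.7, -6.5, -7.2]
finger_gap: 0.0231
[[0.105  0.5611]
 [0.12   0.562 ]
 [0.135  0.5625]
 [0.15   0.5626]
 [0.165  0.5621]
 [0.18   0.562 ]] 1.5812571069646795
clk 19.57 tcp [ 0.5678 -0.348   0.2135] yawx -0.02 zax [ 0.005 -0.008 -1.   ] gap 0.0233 F [-2.  -6.  -8.1] T [-0.88  0.69  0.03]
delta [-0.0063  0.      0.0014] turn -0.02
0.0012666886482026803
case [ 0.413 -0.237  0.012] 0.019
```

View pics/ov2.png

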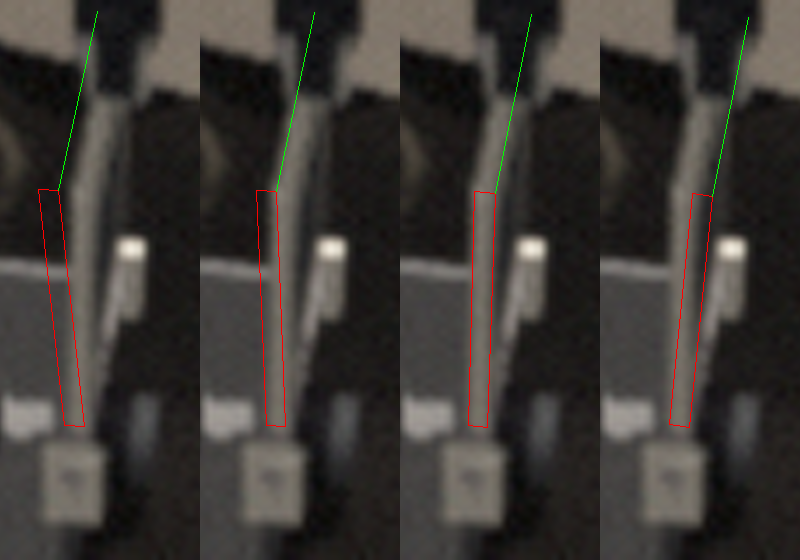

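The outline now matches at 1.571 and the depth fit gives 1.58. The fingers still hold at a 23 mm gap, and the case is flat on the bench. Nothing is moving, so I hand in.

```bash
python3 -c "
from station import bot
print(bot.hand_in())"
```

```text
the job is handed in; nothing more can be done
None
```

I moved the chip case to the bench, swung the flap up by its grip to the balance point, and handed in at about 19.6 s while still holding it. No verdict was reported.

- **Chip case:** I lifted the 62x44 mm case off the flap and laid it flat at about (0.41, -0.24). It touched down gently and I released it with the flap still closed. In the last check it was still flat, with its top at about 13 mm.
- **Flap:** I pinched the grip with 40 N and raised it along its 156 mm arc at about 0.4 rad/s.
- **Disagreement, corrected:** by tool position alone the flap stood at 1.57 rad, but the camera showed about 1.52. The likely cause is a pinch a few mm off the grip's centre, so I shifted the tool 6 mm.
- **Final state:** the outline overlay then matched 1.571 rad and the depth fit gave 1.58. The arm was still, the gap was 23 mm, and the wrist force was about 10 N.
- **Not checked:** I did not measure the pipettes, small bottle and tape roll again at the end. No move went near them.

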